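Raise the second copy light to its second stop and hold it

TASK

I am about to photograph the notebook: one of the two small copy lights is already raised, the other is still right down. On the one that is down, squeeze the release button in the side of its head and, keeping it squeezed, pull the head straight up past the first stop to the second (the end of its travel, level with its twin). Finish still holding it up there so that I can tighten its collar screw; its foot stays flat on the desk where it is, and leave the other light, notebook, pen, sticky notes and mug alone.

Things in the scene. Friction and masses are not known exactly. Their poses are not given: they have to be found in the camera images.
- light_1: One of two identical desk lights on telescoping stands; one is raised with its collar screw tight, the other is right down with it loose. Origin: centre of the underside of the round foot (134 mm across, 16 high, loose on the desk, 2.6 kg). z: up along the 25 mm tube. LED panel faces -x; button is on the +y side of the head. Black collar 35 mm across, its top at 168 mm, screw behind (+x).
- light_2: The other light: same shape, origin and axes. The LED panel of each is 112 mm wide, 66 high, 9 thick, tilted down; its centre is 56 mm ahead of the tube's axis and 42 mm below the head point; its upper edge stays 10 mm below the head point.
- head_1 (a point): Head of light_1: point on the tube's axis level with the button's middle; 194 mm up when down, 314 mm at the second stop. Black block 34 mm (x) by 30 (y), from 23 below to 21 mm above this point. Grey release button on its +y side, 22 wide, 30 high, 6 mm proud; -y side has rubber ribs. Grip from above across y: 36 mm over the button, 31 squeezed in. Axes as light_1.
- head_2 (a point): The same point of light_2.
- post_1 (a joint): How far the post of light_1 is out (m): 0 right down, 0.060 first stop (index hole), 0.120 second stop (end of travel). A pin locks it at 0 and 0.060 unless the button is squeezed; the second stop has no hole, so a loose post sinks back when let go. Post, head and panel: about 0.34 kg, 1 N friction, 12 N s/m damping. The tight one needs over 20 N.
- post_2 (a joint): The same for light_2.
- button_1 (a joint): Travel of the release button of light_1 (m): 0 out, 0.005 fully in, toward -y of the light. The pin is free beyond 0.004. Spring: 3 N at the start, 7 N fully in. Between the index holes and at the second stop the pin rides on the tube wall, so the button stays about 0.0037 in by itself.
- button_2 (a joint): The same for light_2.
- notebook: Red notebook, 210 x 151 x 12 mm, lying in front of and between the lights; origin at the centre of its underside.
- pen: Black pen, 145 x 12 x 9 mm, lying on the notebook; origin at the centre of its underside.
- mug: Striped mug, 102 mm high, 80 mm across plus handle, at the back left; origin at the centre of its underside.
- sticky_notes: Block of sticky notes, 76 x 76 x 18 mm, to the right of the lights; origin at the centre of its underside.

How it is judged:
By the outcome, as a careful person would: the job done as asked, in the order asked, and still so for the second after the job is handed in, while the arm keeps its last pose, push and grip.
It also fails if it takes over 32 s, if anything falls off the work surface, if the arm or the gripper's body presses on something with over 40 N, if the wrist force passes 120 N, or if a joint passes its speed limit or range.

ROBOT

A 6-joint arm with a two-finger parallel gripper is mounted at the origin on a cart in front of the work surface, level with it; the furniture and walls round the work are solid. World frame = base frame: x ahead of the robot, y to its left, z up, the work surface at z = 0. Lengths are in m, angles in rad, forces in N, time in s.
With the tool pointing down it reaches from about 0.35 to 0.85 m from the base axis. Payload 8.1 kg.
Tool frame: the origin (TCP) lies at the centre of the arm's flange, where the gripper is bolted on; the fingertips stand 186 mm ahead of it and the grasp point (between the pads) lies 167 mm ahead of it; z points along the fingers, y is the line along which they close (so a half turn about z gives the same grasp; the last joint's range is limited). The gripper opens to 93 mm and grips with 3 to 60 N. Pads are 15 mm wide; open, the fingers measure 128 mm over their backs; the gripper's body (75 mm by 188 mm) begins 65 mm behind the grasp point.
Start: joints at [1.045, 0.13, 1.488, -0, 1.523, -0.085], TCP at [0.256, 0.543, 0.405] pointing down, gripper open.
Joint ranges: [-2.96, 2.96], [-0.89, 2.26], [0.02, 2.5], [-1.34, 4.48], [0, 2.73], [-2.66, 2.66]. Speed limits (rad/s): [2.39, 2.39, 2.79, 3.14, 3.14, 3.14].

INTERFACE

Orientations are given as a rotation vector (axis times angle).
In Python, from plant import robot gives the robot as it stands.
- The arm moves only by the tool apply_moves, never from a script. Its argument "series" is a list of rows, each a list of 2 entries, a list of its own where there are three numbers: the shift along the tool's x, y, z in mm, then the turn, a rotation vector about the tool's x, y, z in rad. A call has 1 to 12 rows; each row shifts and turns the commanded pose from where the row before left it, along the tool's axes as they then stand; what a row does not reach is not made up. A row lasts 1/12 s, in which the tool goes at most 41.7 mm and 7.16 degrees, less where a joint would pass 70% of its speed; a pose out of reach is approached as far as the arm can. A call is refused whole if a number of a shift passes 41.7 or a number of a turn 0.125, either way. A call with a gripper value outside its range is refused whole. "claw" is the opening, from 0 (shut) to 1 (fully open), set as the call begins (left out, the last holds). The fingers move at their own pace and stop on an object; "newtons" is the grip in N (left out, the last holds). Time passes only in rows, so rows that do not move let the fingers close. It gives the time, the measured TCP pose, the force, the opening and the grip force at its end, in the units of the state.
- robot.read_state(): the state, without advancing time (a new reading comes with each control period).
- robot.read_camera(name): name is "scene" or "side" or "wrist"; returns (picture, depth): 420x560x3 uint8, blue, green, red; 420x560 float32, m along the optical axis (not along the pixel's ray), 0 where there is no reading.
- robot.calibration(name): a dict with "fx", "fy", "cx", "cy" (pixels), "D" ([k1, k2, p1, p2, k3] as OpenCV has them; the pictures are not rectified), "extrinsics" (4x4, takes a point from world to camera coordinates). Camera axes: x right, y down, z forward; pixel columns grow to the right and rows downward; lengths in m; the calibration is good to about 2 mm. A picture is of the moment at which its call begins: read the wrist's pose just before it. calibration takes no time and is no camera call; for the wrist camera it gives the pose at the moment of the call.
- robot.close_job(): hands the job in; it is judged then, once.
The state is a dict: "t": time; "q": joint angles; "dq": joint speeds; "joint_torque": joint torques, N m; "tool_pos": TCP position; "orientation": TCP orientation; "force": force on the tool from outside, world axes, zero at the start; "wrist_torque": the same for the moment, N m; "opening": finger opening in m; "gripper_force": force on a finger pad.
Only numpy, scipy, OpenCV 4.12 (cv2) and the standard library are available. Lean on these libraries where they do the work, as an engineer would, in place of code of your own. Each camera call takes 0.05 s, during which the arm holds its last target. There are 200 camera calls.

## Working session

There is one attempt and no reset: what is moved stays moved. The work goes in short steps, Python scripts to look and compute and a tool call to move; the robot and the scene stay as the last step left them, time stands still between calls to the robot, and variables do not carry over. Pictures are saved under pics/ and viewed, at most 10 in all, crops included, and the job is handed in when it is done.

Besides the shell and the picture viewer there is one more tool, called in YAML: its name, and indented under it one key for each argument. apply_moves: Moves the arm, as the interface text tells. Its arguments: {"type":"object","properties":{"series":{"type":"array"},"claw":{"type":"number"},"newtons":{"type":"number"}},"required":["series"]}

```bash
mkdir -p pics; ls
python3 - <<'E'
from plant import robot
import cv2,numpy as np
s=robot.read_state();print({k:np.round(v,3).tolist() for k,v in s.items()})
for n in("scene","side"):
    p,d=robot.read_camera(n);cv2.imwrite(f"pics/{n}.png",p);np.savez(f"{n}.npz",p=p,d=d)
    c=robot.calibration(n);E=np.array(c["extrinsics"]);print(n,c["fx"],c["D"],-E[:3,:3].T@E[:3,3],E[2,:3])
E
```

```text
pics
{'t': 0.0, 'q': [1.045, 0.131, 1.489, -0.0, 1.523, -0.085], 'dq': [0.0, 0.002, -0.001, -0.002, -0.0, 0.002], 'joint_torque': [0.0, -55.983, -49.177, 0.077, 0.035, -0.0], 'tool_pos': [0.256, 0.542, 0.404], 'orientation': [-0.687, -3.065, 0.003], 'force': [0.113, 0.425, -0.1], 'wrist_torque': [0.029, 0.049, -0.01], 'gripper_force': 0.0, 'opening': 0.093}
scene 518.5409085153831 [-0.16515445  0.          0.          0.          0.        ] [-0.1835844   1.03087635  1.20372891] [ 0.44230133 -0.6343835  -0.63397721]
side 380.122522323466 [-0.08372225  0.          0.          0.          0.        ] [ 0.37859168 -0.88977985  0.93306913] [ 0.14850178  0.71754769 -0.68049434]
```

View pics/scene.png

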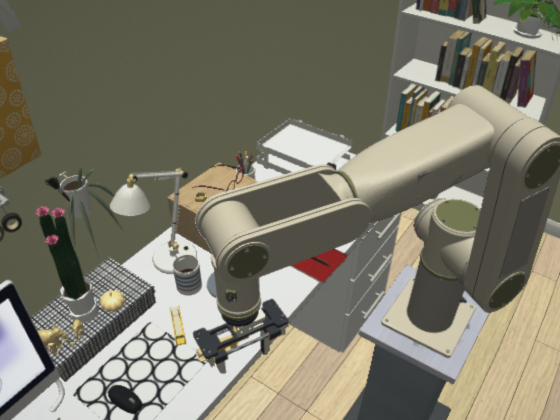

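View pics/side.png

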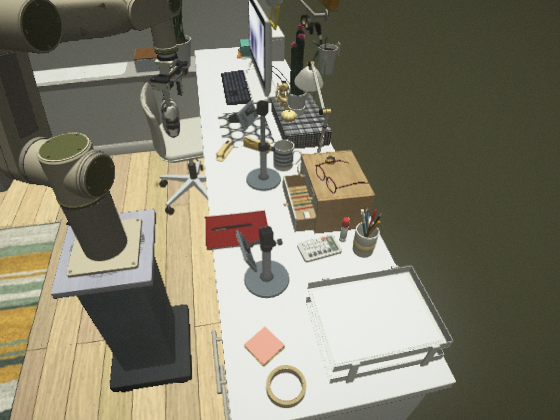

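The side view shows the lowered light with its foot at about (267,278) and its head at (266,238). The raised one has its foot at (264,178) and its head at (263,105). In the scene view the arm hides the lights. Next I measure the feet and heads from the side view.

```bash
cat > h.py <<'E'
import numpy as np,cv2
from plant import robot
def K(c): return np.array([[c["fx"],0,c["cx"]],[0,c["fy"],c["cy"]],[0,0,1.]])
def rays(c,uv):
    E=np.array(c["extrinsics"]);n=cv2.undistortPoints(np.float64(uv).reshape(-1,1,2),K(c),np.array(c["D"]))[:,0]
    r=np.c_[n,np.ones(len(n))]; return -E[:3,:3].T@E[:3,3], r@E[:3,:3]
def plane(c,uv,z):
    o,r=rays(c,uv); return o+r*((z-o[2])/r[:,2])[:,None]
def cloud(c,d):
    v,u=np.mgrid[:d.shape[0],:d.shape[1]];o,r=rays(c,np.c_[u.ravel(),v.ravel()])
    return (o+r*d.reshape(-1,1)).reshape(*d.shape,3)
E
python3 - <<'E'
from h import *
c=robot.calibration("side");z=np.load("side.npz");P=cloud(c,z["d"]);p=z["p"]
print("desk",P[300,300],P[330,240])
for name,(a,b,e,f) in dict(low=(225,215,305,310),hi=(235,90,295,200)).items():
    Q=P[b:f,a:e].reshape(-1,3);ok=(z["d"][b:f,a:e].ravel()>0)
    Q=Q[ok]
    for lo,hi in((.011,.02),(.16,.22),(.205,.235),(.28,.345)):
        m=(Q[:,2]>lo)&(Q[:,2]<hi);
        if m.sum()>5:
            R=Q[m];print(name,lo,hi,m.sum(),np.median(R,0).round(3),np.percentile(R,2,0).round(3),np.percentile(R,98,0).round(3))
big=[cv2.resize(p[200:310,210:320],None,fx=5,fy=5,interpolation=2)]
cv2.imwrite("pics/low.png",big[0])
E
```

```text
desk [ 0.57349674 -0.30905871 -0.00127905] [ 3.92749497e-01 -3.71677457e-01  2.91023344e-04]
low 0.011 0.02 1306 [ 0.486 -0.219  0.015] [ 0.401 -0.281  0.011] [0.641 0.019 0.019]
low 0.16 0.22 602 [ 0.474 -0.23   0.181] [ 0.418 -0.28   0.161] [ 0.527 -0.18   0.216]
low 0.205 0.235 122 [ 0.49  -0.227  0.213] [ 0.474 -0.236  0.206] [ 0.506 -0.205  0.217]
hi 0.011 0.02 830 [0.582 0.266 0.015] [0.505 0.116 0.011] [0.69 0.98 0.02]
hi 0.16 0.22 173 [0.566 0.238 0.171] [0.547 0.217 0.16 ] [0.759 0.632 0.217]
hi 0.205 0.235 36 [0.559 0.237 0.22 ] [0.553 0.232 0.206] [0.566 0.243 0.234]
hi 0.28 0.345 359 [0.541 0.242 0.299] [0.478 0.224 0.282] [0.578 0.318 0.335]
```

View pics/low.png

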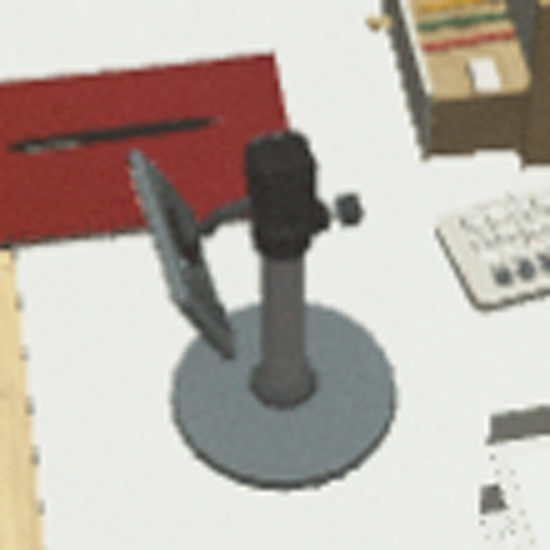

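The crop shows the foot ellipse, the black head, the panel to the left (toward -x), the collar screw to the right, and the button hidden on the far (+y) side. Now the axis and yaw.

Run:
```python
from h import *
from scipy.optimize import least_squares
c=robot.calibration("side");z=np.load("side.npz");P=cloud(c,z["d"]);p=z["p"].astype(int)
sl=(slice(215,312),slice(225,305));Q=P[sl].reshape(-1,3);col=p[sl].reshape(-1,3)
near=np.hypot(Q[:,0]-.49,Q[:,1]+.225)<.13
foot=near&(abs(Q[:,2]-.016)<.005)&(col.max(1)<170)&(col[:,2]<col[:,0]+10)
m=np.zeros(p.shape[:2],np.uint8);m[sl]=(foot.reshape(m[sl].shape))*255
cs,_=cv2.findContours(m,0,1);k=max(cs,key=cv2.contourArea)[:,0]
W=plane(c,k,.016)
r=least_squares(lambda a:np.hypot(W[:,0]-a[0],W[:,1]-a[1])-.067,[.49,-.225],loss="soft_l1",f_scale=.002);print("foot",r.x,np.std(r.fun))
top=near&(abs(Q[:,2]-.215)<.004);T=Q[top];print("top",top.sum(),T.mean(0),cv2.minAreaRect((T[:,:2]*1000).astype(np.float32)))
a=r.x;pan=near&(Q[:,2]>.11)&(Q[:,2]<.19)&(np.hypot(Q[:,0]-a[0],Q[:,1]-a[1])>.03)&(Q[:,0]<a[0])
R=Q[pan]
for h in(.12,.135,.15,.165,.18):
    S=R[abs(R[:,2]-h)<.006]
    if len(S)>5: print(h,len(S),S.mean(0).round(3),cv2.fitLine(S[:,:2].astype(np.float32),cv2.DIST_HUBER,0,.01,.01)[:2].ravel(),S[:,:2].min(0),S[:,:2].max(0))
s=near&(Q[:,2]>.13)&(Q[:,2]<.2)&(Q[:,0]>a[0]+.022);print("screw",s.sum(),np.median(Q[s],0))
```

```text
foot [ 0.49182746 -0.22733765] 0.01772627160668864
top 92 [ 0.48984247 -0.2228191   0.21403624] ((490.0843505859375, -221.33058166503906), (32.12318420410156, 26.2750244140625), 5.984959602355957)
0.135 35 [ 0.45  -0.255  0.136] [ 0.06428807 -0.99793136] [ 0.44210132 -0.28037545] [ 0.45541609 -0.17736393]
0.15 29 [ 0.445 -0.257  0.15 ] [ 0.04353597 -0.99905187] [ 0.43679234 -0.28255626] [ 0.4512754  -0.18027734]
0.165 58 [ 0.438 -0.241  0.166] [ 0.06268057 -0.99803364] [ 0.42857093 -0.28301709] [ 0.45014834 -0.18112485]
0.18 196 [ 0.429 -0.229  0.179] [ 0.11284672 -0.9936124 ] [ 0.41405189 -0.28246262] [ 0.46237969 -0.17183481]
screw 42 [ 0.52617462 -0.21964054  0.16301491]
```

```bash
cat >> h.py <<'E'
from scipy.spatial.transform import Rotation as Ro
def togo(xyz,yaw,show=True):
    "turn left (tool axes) and shift left in mm along the tool axes after that turn"
    s=robot.read_state();R=Ro.from_rotvec(s["orientation"])
    y=np.array([-np.sin(yaw),np.cos(yaw),0]);zz=np.array([0,0,-1.]);T=Ro.from_matrix(np.c_[np.cross(y,zz),y,zz])
    d=np.array(xyz)-s["tool_pos"]
    print("t",round(s["t"],2),"turn",(R.inv()*T).as_rotvec().round(4),"shift now",(1000*R.inv().apply(d)).round(1),"after turn",(1000*T.inv().apply(d)).round(1),"F",np.round(s["force"],1),"q6",round(s["q"][5],2),"op",s["opening"])
E
python3 -c "
from h import *
togo([.491,-.226,.46],.08)"
```

```text
t 0.1 turn [-1.600e-03 -5.000e-04 -5.208e-01] shift now [-540.5 -594.8  -55.3] after turn [-173.  -784.8  -56.2] F [0.7 0.1 0.4] q6 -0.09 op 0.09296056829292285
```

apply_moves:
  series:
    - [[0,0,-11],[0,0,-0.104]]
    - [[0,0,-11],[0,0,-0.104]]
    - [[0,0,-11],[0,0,-0.104]]
    - [[0,0,-11],[0,0,-0.104]]
    - [[0,0,-11],[0,0,-0.104]]
    - [[-7.9,-35,0],[0,0,0]]
    - [[-7.9,-35,0],[0,0,0]]
    - [[-7.9,-35,0],[0,0,0]]
    - [[-7.9,-35,0],[0,0,0]]
    - [[-7.9,-35,0],[0,0,0]]
    - [[-7.9,-35,0],[0,0,0]]
    - [[-7.9,-35,0],[0,0,0]]

```text
t: 1.1
tool_pos: [0.3304, 0.3012, 0.4593]
orientation: [0.125, -3.139, 0.0]
force: [0.7, 0.1, 1.1]
opening: 0.0929
gripper_force: 0.0
```

apply_moves:
  series:
    - [[-7.9,-35,0],[0,0,0]]
    - [[-7.9,-35,0],[0,0,0]]
    - [[-7.9,-35,0],[0,0,0]]
    - [[-7.9,-35,0],[0,0,0]]
    - [[-7.9,-35,0],[0,0,0]]
    - [[-7.9,-35,0],[0,0,0]]
    - [[-7.9,-35,0],[0,0,0]]
    - [[-7.9,-35,0],[0,0,0]]
    - [[-7.9,-35,0],[0,0,0]]
    - [[-7.9,-35,0],[0,0,0]]

```text
t: 1.93
tool_pos: [0.4369, -0.0417, 0.4595]
orientation: [0.124, -3.139, -0.0]
force: [0.8, 1.0, -0.4]
opening: 0.0935
gripper_force: 0.0
```

```bash
python3 -c "
from h import *
togo([.491,-.226,.46],.08)"
```

```text
t 1.93 turn [ 0.0001 -0.     -0.001 ] shift now [ -39.4 -188.    -0.5] after turn [ -39.2 -188.    -0.5] F [ 0.8  1.  -0.4] q6 -1.86 op 0.09351687557805202
```

apply_moves:
  series:
    - [[-7.5,-35,0],[0,0,0]]
    - [[-7.5,-35,0],[0,0,0]]
    - [[-7.5,-35,0],[0,0,0]]
    - [[-7.5,-35,0],[0,0,0]]
    - [[-4,-20,0],[0,0,0]]
    - [[-2,-10,0],[0,0,0]]
    - [[0,0,0],[0,0,0]]
    - [[0,0,0],[0,0,0]]

```text
t: 2.6
tool_pos: [0.4862, -0.2061, 0.4593]
orientation: [0.123, -3.138, -0.002]
force: [-0.2, 0.5, 0.1]
opening: 0.0929
gripper_force: 0.0
```

Run:
```python
from h import *
togo([.491,-.226,.46],.08)
for n in("wrist","scene"):
    c=robot.calibration(n);p,d=robot.read_camera(n);cv2.imwrite(f"pics/{n}2.png",p);np.savez(n+"2.npz",p=p,d=d,**{k:np.array(v) for k,v in c.items()})
E=np.array(robot.calibration("wrist")["extrinsics"]);print(-E[:3,:3].T@E[:3,3],E[2,:3])
```

```text
t 2.6 turn [ 0.0011 -0.0008 -0.0013] shift now [ -3.3 -20.2  -0.7] after turn [ -3.2 -20.3  -0.7] F [-0.2  0.5  0.1] q6 -2.15 op 0.09292085947585528
[ 0.42064744 -0.21116878  0.43880856] [ 0.23660094  0.01981956 -0.97140475]
```

View pics/wrist2.png

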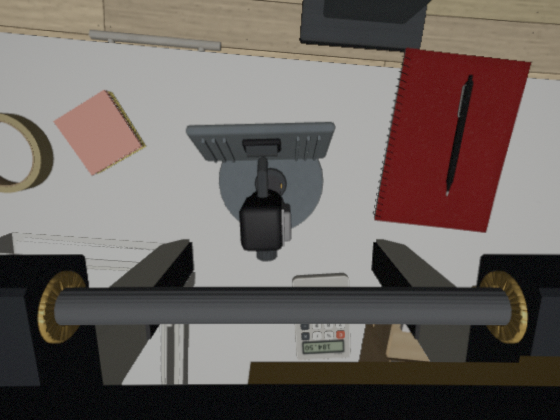

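View pics/scene2.png

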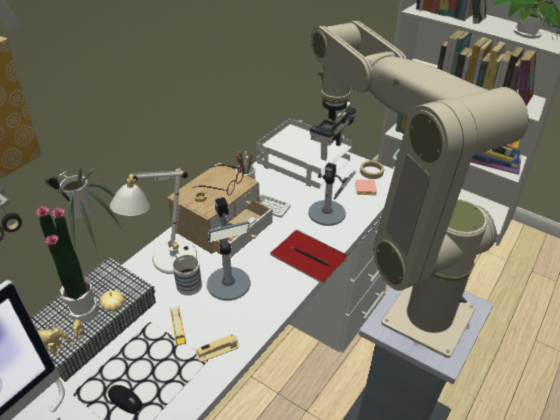

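The wrist view shows the head block at (262,222), the grey button on its right (+y) side at (287,222), and the panel's upper edge running from (190,128) to (332,126). The scene view confirms the other light is raised and untouched.

Run:
```python
from h import *
z=np.load("wrist2.npz");c={k:z[k] for k in("fx","fy","cx","cy","D","extrinsics")};c={k:(float(v) if v.ndim==0 else v) for k,v in c.items()}
P=cloud(c,z["d"]);p=z["p"].astype(int)
sl=(slice(180,262),slice(225,300));Q=P[sl].reshape(-1,3);col=p[sl].reshape(-1,3)
T=Q[(abs(Q[:,2]-.215)<.003)]
print("top z",np.median(T[:,2]),len(T),cv2.minAreaRect((T[:,:2]*1000).astype(np.float32)),np.percentile(T[:,:2],[1,99],axis=0))
B=Q[(Q[:,2]>.2)&(Q[:,2]<.2125)&(col.min(1)>60)];print("button",len(B),B.mean(0),np.percentile(B,[2,98],axis=0))
e=plane(c,[[190,128],[332,126]],.184);print("panel edge",e,np.linalg.norm(e[1]-e[0]),"yaw",np.arctan2(-(e[1]-e[0])[0],(e[1]-e[0])[1]))
m=np.zeros(p.shape[:2],bool);
F=(abs(P[...,2]-.016)<.004)&(abs(P[...,0]-.49)<.08)&(abs(P[...,1]+.226)<.08);k=P[F];print("foot y range",k[:,:2].min(0),k[:,:2].max(0))
```

```text
top z 0.21377618868197806 1648 ((490.3416442871094, -220.982421875), (31.997650146484375, 27.808399200439453), 4.516157627105713) [[ 0.47527868 -0.23476216]
 [ 0.50580254 -0.20713547]]
button 343 [ 0.49003029 -0.20607754  0.20879447] [[ 0.47718916 -0.23589728  0.20571561]
 [ 0.50703987 -0.19965617  0.21188195]]
panel edge [[ 0.42703982 -0.2784736   0.184     ]
 [ 0.4173689  -0.17564945  0.184     ]] 0.103277938323239 yaw 0.09377714616979593
foot y range [ 0.45636017 -0.28572615] [ 0.5483622  -0.15595143]
```

```bash
python3 -c "
from h import *
togo([.4905,-.2205,.361],.088)"
```

```text
t 2.7 turn [ 0.0005  0.     -0.0076] shift now [ -3.1 -15.7  98.8] after turn [ -3.  -15.7  98.8] F [-0.1 -0.2  0.3] q6 -2.15 op 0.09262494070369097
```

apply_moves:
  series:
    - [[-3,-15.7,0],[0,0,-0.008]]
    - [[0,0,0],[0,0,0]]
    - [[0,0,15],[0,0,0]]
    - [[0,0,18],[0,0,0]]
    - [[0,0,18],[0,0,0]]
    - [[0,0,18],[0,0,0]]
    - [[0,0,15],[0,0,0]]
    - [[0,0,10],[0,0,0]]
    - [[0,0,4.8],[0,0,0]]
    - [[0,0,0],[0,0,0]]
    - [[0,0,0],[0,0,0]]

```text
t: 3.62
tool_pos: [0.4907, -0.2215, 0.3617]
orientation: [-0.138, 3.138, -0.001]
force: [0.0, 0.5, 0.4]
opening: 0.0931
gripper_force: 0.0
```

apply_moves:
  series:
    - [[0,0,0],[0,0,0]]
    - [[0,0,0],[0,0,0]]
    - [[0,0,0],[0,0,0]]
    - [[0,0,0],[0,0,0]]
    - [[0,0,0],[0,0,0]]
    - [[0,0,0],[0,0,0]]
    - [[0,0,0],[0,0,0]]
    - [[0,0,0],[0,0,0]]
  claw: 0.47
  newtons: 5

```text
t: 4.28
tool_pos: [0.4905, -0.2219, 0.3609]
orientation: [0.137, -3.139, -0.0]
force: [-0.6, -0.2, 0.7]
opening: 0.0455
gripper_force: 0.0
```

Run:
```python
from h import *
togo([.4905,-.2205,.361],.088)
c=robot.calibration("wrist");p,d=robot.read_camera("wrist");cv2.imwrite("pics/wrist3.png",p)
```

```text
t 4.28 turn [ 0.     -0.     -0.0009] shift now [-0.1  1.4 -0.1] after turn [-0.1  1.4 -0.1] F [-0.6 -0.2  0.7] q6 -2.18 op 0.04552641091721833
```

View pics/wrist3.png

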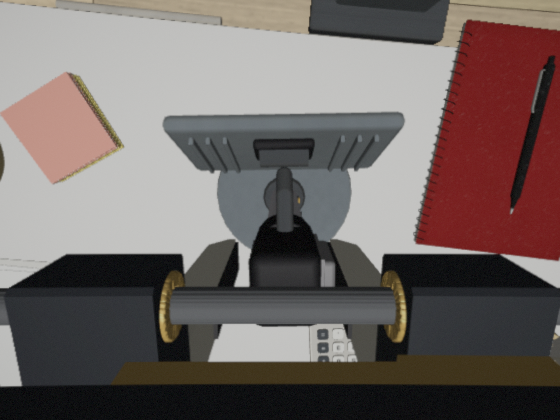

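The head sits between the pads with columns 250–321, the button reaching 335, and the pads at about 238 and 330. The grip centre needs about +1.3 mm in y, so I shift that much and close gently.

apply_moves:
  series:
    - [[0,1.3,0],[0,0,0]]
    - [[0,0,0],[0,0,0]]
    - [[0,0,0],[0,0,0]]
    - [[0,0,0],[0,0,0]]
    - [[0,0,0],[0,0,0]]
    - [[0,0,0],[0,0,0]]
  claw: 0.36
  newtons: 10

```text
t: 4.83
tool_pos: [0.4904, -0.22, 0.3609]
orientation: [0.138, -3.138, -0.002]
force: [-1.5, 5.6, 2.1]
opening: 0.0333
gripper_force: 2.8
```

apply_moves:
  series:
    - [[0,-0.8,0],[0,0,0]]
    - [[0,0,0],[0,0,0]]
    - [[0,0,0],[0,0,0]]
    - [[0,0,0],[0,0,0]]
    - [[0,0,0],[0,0,0]]
  claw: 0.25
  newtons: 20

```text
t: 5.25
tool_pos: [0.4905, -0.2208, 0.3609]
orientation: [0.138, -3.138, -0.002]
force: [-0.0, 6.4, 2.1]
opening: 0.0303
gripper_force: 20.0
```

apply_moves:
  series:
    - [[0,0.7,0],[0,0,0]]
    - [[0,0,0],[0,0,0]]
    - [[0,0,0],[0,0,0]]

```text
t: 5.5
tool_pos: [0.4904, -0.2205, 0.3609]
orientation: [-0.137, 3.139, 0.0]
force: [0.5, 2.2, 1.2]
opening: 0.0297
gripper_force: 20.0
```

apply_moves:
  series:
    - [[0,0.3,0],[0,0,0]]
    - [[0,0,-2],[0,0,0]]
    - [[0,0,-4],[0,0,0]]
    - [[0,0,-6],[0,0,0]]
    - [[0,0,-6],[0,0,0]]
    - [[0,0,-6],[0,0,0]]
    - [[0,0,-6],[0,0,0]]
    - [[0,0,-4],[0,0,0]]
    - [[0,0,-2],[0,0,0]]
    - [[0,0,0],[0,0,0]]
    - [[0,0,0],[0,0,0]]

```text
t: 6.42
tool_pos: [0.4903, -0.2204, 0.3971]
orientation: [-0.137, 3.139, -0.0]
force: [1.6, -0.8, -4.7]
opening: 0.03
gripper_force: 20.0
```

Run:
```python
from h import *
togo([.4904,-.2205,.481],.088)
print(robot.read_state()["wrist_torque"])
c=robot.calibration("side");p,d=robot.read_camera("side");cv2.imwrite("pics/s4.png",cv2.resize(p[180:310,200:330],None,fx=4,fy=4))
```

```text
t 6.42 turn [-0.0003  0.     -0.0009] shift now [ -0.1  -0.1 -83.9] after turn [ -0.1  -0.1 -83.9] F [ 1.6 -0.8 -4.7] q6 -2.18 op 0.029976357829399364
[ 0.2528018  -0.23958097  0.1697962 ]
```

View pics/s4.png

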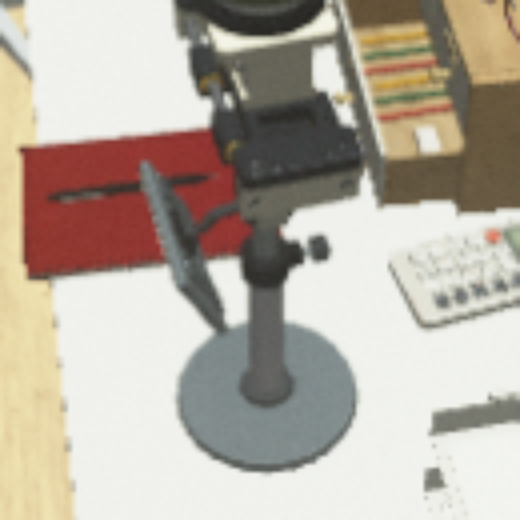

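The post is extending, with the head clear of the collar at (265,255), the foot flat, and only about 4.7 N of pull. I continue past the first stop.

apply_moves:
  series:
    - [[0,0,-3],[0,0,0]]
    - [[0,0,-6],[0,0,0]]
    - [[0,0,-8],[0,0,0]]
    - [[0,0,-10],[0,0,0]]
    - [[0,0,-10],[0,0,0]]
    - [[0,0,-10],[0,0,0]]
    - [[0,0,-10],[0,0,0]]
    - [[0,0,-10],[0,0,0]]
    - [[0,0,-6],[0,0,0]]
    - [[0,0,-4],[0,0,0]]
    - [[0,0,-2],[0,0,0]]
    - [[0,0,0],[0,0,0]]

```text
t: 7.47
tool_pos: [0.4903, -0.2204, 0.4764]
orientation: [-0.137, 3.139, -0.0]
force: [-0.7, -2.3, -3.5]
opening: 0.0301
gripper_force: 20.0
```

apply_moves:
  series:
    - [[0,0,-1],[0,0,0]]
    - [[0,0,-1],[0,0,0]]
    - [[0,0,-1],[0,0,0]]
    - [[0,0,0],[0,0,0]]

```text
t: 7.8
tool_pos: [0.4903, -0.2204, 0.4788]
orientation: [0.137, -3.138, -0.0]
force: [-0.7, -3.8, -4.0]
opening: 0.0301
gripper_force: 20.0
```

apply_moves:
  series:
    - [[0,0,-0.7],[0,0,0]]
    - [[0,0,-0.7],[0,0,0]]
    - [[0,0,0],[0,0,0]]
    - [[0,0,0],[0,0,0]]

```text
t: 8.13
tool_pos: [0.4903, -0.2204, 0.4804]
orientation: [0.137, -3.139, 0.0]
force: [-1.4, -3.9, -3.6]
opening: 0.0301
gripper_force: 20.0
```

apply_moves:
  series:
    - [[0,-0.3,-0.5],[0,0,0]]
    - [[0,0,-0.5],[0,0,0]]
    - [[0,0,0],[0,0,0]]
    - [[0,0,0],[0,0,0]]

```text
t: 8.47
tool_pos: [0.4904, -0.2206, 0.4809]
orientation: [0.137, -3.138, -0.001]
force: [-1.2, -1.3, -7.9]
opening: 0.0303
gripper_force: 20.0
```

apply_moves:
  series:
    - [[0,0,-0.4],[0,0,0]]
    - [[0,0,0],[0,0,0]]
    - [[0,0,0],[0,0,0]]
    - [[0,0,0],[0,0,0]]

```text
t: 8.8
tool_pos: [0.4904, -0.2206, 0.481]
orientation: [0.137, -3.138, -0.001]
force: [0.1, -1.5, -12.9]
opening: 0.0298
gripper_force: 20.0
```

Run:
```python
from h import *
togo([.4904,-.2205,.481],.088)
c=robot.calibration("side");p,d=robot.read_camera("side");cv2.imwrite("pics/s5.png",cv2.resize(p[60:310,180:340],None,fx=2.4,fy=2.4))
P=cloud(c,d);o=np.load("side.npz");P0=cloud(c,o["d"])
def foot(P,p):
    m=((abs(P[...,2]-.016)<.005)&(np.hypot(P[...,0]-.49,P[...,1]+.222)<.09)&(p.max(2)<170)&(p[...,2].astype(int)<p[...,0].astype(int)+10)&(P[...,1]<-.22))
    Q=P[m];return len(Q),Q.mean(0),Q.min(0),Q.max(0)
print(foot(P0,o["p"]));print(foot(P,p))
```

```text
t 8.8 turn [ 0.0008 -0.0009 -0.0007] shift now [-0.   0.1 -0. ] after turn [-0.   0.1 -0. ] F [  0.1  -1.5 -12.9] q6 -2.18 op 0.029756717598231067
(652, array([ 0.48996502, -0.25050264,  0.01502954]), array([ 0.42490759, -0.28683823,  0.0110001 ]), array([ 0.55714284, -0.22022176,  0.02097028]))
(639, array([ 0.48983417, -0.24988786,  0.01506336]), array([ 0.42597264, -0.28626805,  0.01100123]), array([ 0.5551701 , -0.22006338,  0.02089638]))
```

View pics/s5.png

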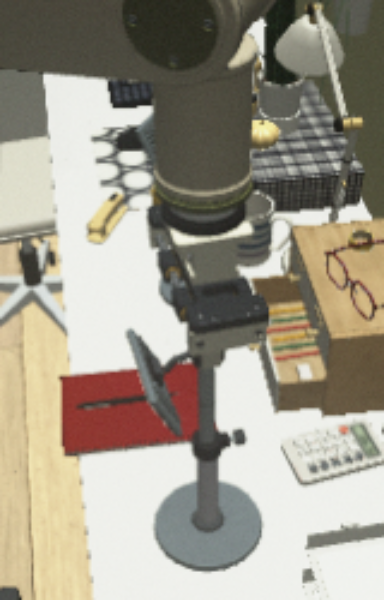

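The picture shows the post fully out, with the head in the gripper at (215,345), the collar at (208,445) and the foot at (207,525) flat and unmoved. The pull holds at 13 N against the stop.

```bash
python3 -c "
from plant import robot
print(robot.close_job())"
```

```text
the job is handed in; nothing more can be done
None
```

The lowered light's head is now up at its second stop (end of travel, 120 mm of lift measured) and the arm is still holding it there with the button squeezed; its foot is flat and unmoved, nothing else was touched, and the job was handed in at about 9 s.

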